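# Hang the toolholder rack on its two hooks

### The arm

A 6-joint arm with a two-finger parallel gripper is mounted at the origin on the work surface. World frame = base frame: x ahead of the robot, y to its left, z up, the work surface at z = 0. Lengths are in mm, angles in rad, forces in N, time in s.
With the tool pointing down it reaches from about 300 to 775 mm from the base axis. Payload 14.6 kg.
Tool frame: the origin (TCP) lies at the very end of the fingers, on their centre line; the grasp point (between the pads) lies 19 mm behind it; z points along the fingers, y is the line along which they close (so a half turn about z gives the same grasp; the last joint's range is limited). The gripper opens to 94 mm and grips with 3 to 60 N. Pads are 16 mm wide; open, the fingers measure 119 mm over their backs; the gripper's body (75 mm by 177 mm) begins 78 mm behind the grasp point.
Start: joints at [-1.396, 0.3, 1.521, -0, 1.321, -0.067], TCP at [131.691, -533.991, 205.446] pointing down, gripper open.
Joint ranges: [-3.03, 3.03], [-0.79, 2.21], [0.23, 2.52], [-1.04, 4.18], [0, 3.07], [-2.55, 2.55]. Speed limits (rad/s): [2.22, 2.22, 2.57, 3.14, 3.14, 3.14].

### API

Orientations are given as [roll, pitch, yaw] about the fixed x, y, z axes, in that order (R = Rz(yaw) Ry(pitch) Rx(roll)).
In Python, from cell import manip, camera, get_calibration gives the robot as it stands. The module is installed in compiled form; this text tells all that it offers.
- The arm moves only by the tool jog_arm, never from a script. Its argument "plan" is one flat list of numbers, 6 for each row, row after row: the shift along the world's x, y, z in m, then the turn, a rotation vector about the world's x, y, z in degrees. A call has 1 to 20 rows; each row is the pose to reach, as a shift and turn from the pose commanded when the call began; what a row does not reach only later rows make up. A row lasts 1/10 s, in which the tool goes at most 50 mm and 8.59 degrees, less where a joint would pass 70% of its speed; a pose out of reach is approached as far as the arm can. A call with a gripper value outside its range is refused whole. "claw" is the finger opening in m, from 0 to 0.094, set as the call begins (left out, the last holds). The fingers move at their own pace and stop on an object; "force" is the grip in N (left out, the last holds). Time passes only in rows, so rows that repeat a pose let the fingers close. It gives the time, the measured TCP pose, the force, the opening and the grip force at its end, in the units of the state.
- manip.read_state(): the state, without advancing time (a new reading comes with each control period).
- camera(name): name is "scene" or "top" or "wrist"; returns (picture, depth): 384x512x3 uint8, red, green, blue; 384x512 float32, mm along the optical axis (not along the pixel's ray), 0 where there is no reading.
- get_calibration(name): a dict with "fx", "fy", "cx", "cy" (pixels), "k1" (the pictures are not rectified: a ray, as slopes to the right and down, at radius r is drawn at 1 + k1 r^2 times it, then the intrinsics apply), "origin" and "attitude" of the camera in the world. Camera axes: x right, y down, z forward; pixel columns grow to the right and rows downward; lengths in mm; the calibration is good to about 2 mm. A picture is of the moment at which its call begins: read the wrist's pose just before it. get_calibration takes no time and is no camera call; for the wrist camera it gives the pose at the moment of the call.
- manip.sign_off(): hands the job in; it is judged then, once.
The state is a dict: "clock": time; "joints": joint angles; "qd": joint speeds; "effort": joint torques, N m; "eef_pos": TCP position; "eef_rot": TCP orientation; "wrist_force": force on the tool from outside, world axes, zero at the start; "moment": the same for the moment, N m; "finger_gap": finger opening in mm; "finger_force": force on a finger pad.
Only numpy, scipy, OpenCV 4.12 (cv2) and the standard library are available. Lean on these libraries where they do the work, as an engineer would, in place of code of your own. Each camera call takes 0.05 s, during which the arm holds its last target. There are 200 camera calls.

### The job

Pick up the steel toolholder rack by its middle grip plate and hang its top rail in the two open hooks of the grey stand, then press each end down past its spring catch until it is fully home. The hooks' height is not known exactly and one may sit higher than the other, so feel for each one, make sure both ends are home before you let go, and never push on the stand with more than about 25 N. Leave the other things on the bench where they are.

Things in the scene. Friction and masses are not known exactly. Their poses are not given: they have to be found in the camera images.
- rack_grip (a point): centre of the rack's grip plate, where it is grasped: plate 12 mm thick (x), 50 mm wide (y), from the rail's axis 20 mm below this point to 20 mm above it. Axes: x across the plate, y along the rail, z up. The rack is the same front and back.
- rack: loose steel rack, about 0.55 kg, standing upright on the bench; origin at the centre of its underside, axes as rack_grip. Bottom shelf 50 (x) x 256 (y) x 8 mm with toolholders (all within y = +-75 mm) up to 50 mm high; straps 6 mm thick at y = +-125 mm; round top rail of 10 mm diameter, 300 mm long in y, its axis 150 mm above the underside.
- stand: fixed grey stand with two hooks at y = +100 mm (left) and -100 mm (right). Origin on the bench below the midpoint of the hook seats; x from the hooks' open front to the posts behind, y along the hooks, z up. Posts 22 mm square, 235 mm tall, from 51 mm behind the seats; a cross bar between them at 100 mm height; base plate 10 mm thick from 25 to 125 mm behind the seats.
- hooks_nominal (a point): point 210 mm above the stand's origin: nominal place of the rail's axis when fully home. The steel head that carries both hooks may be clamped up to 12 mm higher or lower, and each hook on it up to 4 mm more on its own; neither is measured. Bring the rack from the front, rail above the lips and shelf below the hooks, then lower it.
- left_nominal (a point): nominal home place of the rail's axis in the left hook. Each hook is an upright channel 20 mm wide in y and 12 mm in x; its mouth flares to lips 18 mm in front (32 mm above home) and 16 mm behind (34 mm above home). Under it the hook reaches 17 mm below home.
- right_nominal (a point): the same for the right hook. In each hook's rear wall a spring-loaded ball meets the rail about 15 mm above home, is passed at 7 mm above, and then holds the rail down; passing it takes some 3 to 15 N at each hook, more than the rack's weight gives.
- seat_left (a joint): brass pad in the bottom of the left hook (stand y = +100 mm): 0 m when up, pushed down by the rail against a light spring (1.5 to 3.5 N) over the last 8 mm before home; about 0.008 when the rail is fully home on the hook's rigid steel floor. Above 0.006 counts as home.
- seat_right (a joint): brass pad in the bottom of the right hook (stand y = -100 mm): 0 m when up, pushed down by the rail against a light spring (1.5 to 3.5 N) over the last 8 mm before home; about 0.008 when the rail is fully home on the hook's rigid steel floor. Above 0.006 counts as home.
- oil_can_mid (a point): middle of a bystander: aluminium can, 52 mm across, 110 mm tall; to be left alone
- drill_block_mid (a point): middle of a bystander: aluminium block 60 x 90 x 30 mm with three holes; to be left alone
- wrench_mid (a point): middle of a bystander: open-ended wrench lying flat; to be left alone
- hammer_mid (a point): middle of a bystander: hammer lying flat; to be left alone
- bar_end_mid (a point): middle of a bystander: steel bar end, 44 mm across, 45 mm tall; to be left alone
- coolant_mid (a point): middle of a bystander: white plastic bottle, 60 mm across, 150 mm tall; to be left alone

How it is judged:
By the outcome, as a careful person would: the job done as asked, in the order asked, and still so for the second after the job is handed in, with the robot touching nothing.
It also fails if it takes over 64 s, if anything falls off the work surface, if the arm or the gripper's body presses on something with over 40 N, if the wrist force passes 120 N, or if a joint passes its speed limit or range.

## Working session

There is one attempt and no reset: what is moved stays moved. The work goes in short steps, Python scripts to look and compute and a tool call to move; the robot and the scene stay as the last step left them, time stands still between calls to the robot, and variables do not carry over. Pictures are saved under pics/ and viewed, at most 10 in all, crops included, and the job is handed in when it is done.

Besides the shell and the picture viewer there is one more tool, called after ">>>" by a JSON object that holds its "name" and its "arguments". jog_arm: Moves the arm, as the interface text tells. Its arguments: {"type":"object","properties":{"plan":{"type":"array"},"claw":{"type":"number"},"force":{"type":"number"}},"required":["plan"]}

```bash
mkdir -p pics
cat > h.py <<'E'
import numpy as np, cv2
from cell import manip, camera, get_calibration
from scipy.spatial.transform import Rotation as R
def cloud(name):
    c=get_calibration(name); p,d=camera(name)
    h,w=d.shape
    K=np.array([[c['fx'],0,c['cx']],[0,c['fy'],c['cy']],[0,0,1.]])
    u,v=np.meshgrid(np.arange(w),np.arange(h))
    s=cv2.undistortPoints(np.stack([u,v],-1).reshape(-1,1,2).astype(float),K,np.array([c['k1'],0,0,0,0.])).reshape(h,w,2)
    A=np.array(c['attitude'])
    A=A if A.shape==(3,3) else R.from_euler('xyz',A).as_matrix()
    P=np.dstack([s,np.ones((h,w))])*d[...,None]
    X=P@A.T+np.array(c['origin']); X[d==0]=np.nan
    return p,d,X
E
python3 - <<'E'
from h import *
for n in ("scene","top"):
    c=get_calibration(n); print(n,c)
    p,d,X=cloud(n); np.savez(f"pics/{n}.npz",p=p,X=X); cv2.imwrite(f"pics/{n}.png",p[...,::-1])
print(manip.read_state())
E
```

```text
scene {'fx': 461.7032322984901, 'fy': 461.7032322984901, 'cx': 262.66692267685363, 'cy': 193.36191187812872, 'k1': -0.1849652382700566, 'origin': array([1443.83600939,  272.62283536,  775.24764942]), 'attitude': array([-2.14396831,  0.00495777,  1.88163729])}
top {'fx': 358.4886379603225, 'fy': 358.4886379603225, 'cx': 253.4032938667736, 'cy': 194.0140924451537, 'k1': -0.03298426269963351, 'origin': array([ 427.60791023,  -25.20216859, 1126.09334469]), 'attitude': array([-3.027125  ,  0.00833114, -1.57388818])}
{'clock': 0.1, 'joints': array([-1.39558285e+00,  3.00403851e-01,  1.52150387e+00,  1.18219062e-05,
        1.32070857e+00, -6.66122777e-02]), 'qd': array([ 0.00039463, -0.00178673, -0.00054916,  0.00106176, -0.00157529,
        0.00025446]), 'effort': array([ 1.90665487e-03, -5.32640326e+01, -3.53281689e+01,  7.09290965e-02,
        2.34555721e-02, -5.54957091e-05]), 'eef_pos': array([ 131.66474162, -533.76920126,  204.9558829 ]), 'eef_rot': array([-3.14057205e+00, -7.95622170e-05,  2.41822787e-01]), 'wrist_force': array([1.01361624, 0.73536513, 0.92774748]), 'moment': array([-0.00544752,  0.00229568, -0.03921742]), 'finger_force': 0.0, 'finger_gap': 94.12814891771588}
```

View pics/scene.png

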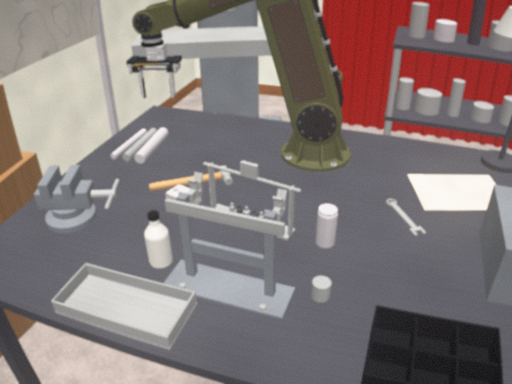

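View pics/top.png

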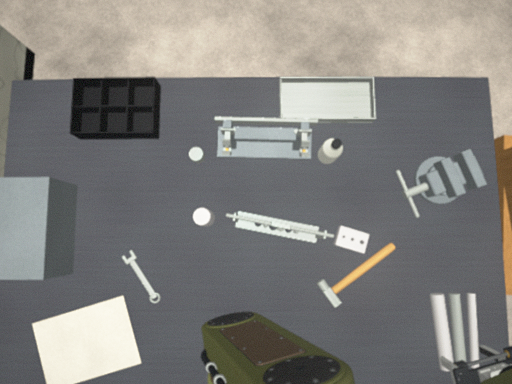

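The scene view shows the stand (centre ~(235,240)) with the rack behind it on the robot's side, rail from (205,165) to (298,188). The top view shows the rail from (228,215) to (332,236), the stand at (217–312, 118–158), the can at (203,216), the drill block at (352,239) and the coolant bottle at (331,150).

Run:
```python
from h import *
np.set_printoptions(precision=1,suppress=True)
a=np.load("pics/top.npz"); X=a['X'];p=a['p']
s=np.load("pics/scene.npz"); Y=s['X']
def crop(f,r0,r1,c0,c1,k,p): 
    i=p[r0:r1,c0:c1,::-1]; cv2.imwrite(f,cv2.resize(i,None,fx=k,fy=k,interpolation=cv2.INTER_CUBIC))
crop("pics/c1.png",105,255,190,380,4,p); 
print("table z",np.nanmedian(X[250:300,200:240,2]),np.nanmedian(Y[250:300,330:360,2]))
def rng(Z,m,t): 
    q=Z[m]; print(t,len(q),np.nanpercentile(q,[2,50,98],axis=0).ravel() if len(q) else '')
# base plate, rail, head, by height
for nm,Z in(("top",X),("scene",Y)):
    x,y,z=Z[...,0],Z[...,1],Z[...,2]
    st=(x>480)&(x<760)&(y>-260)&(y<150)
    for lo,hi in((5,20),(90,130),(140,160),(160,185),(185,205),(205,225),(225,240),(240,260),(260,290)):
        rng(Z,st&(z>lo)&(z<hi),f"{nm} {lo}-{hi}")
    rk=(x>300)&(x<500)&(y>-200)&(y<150)&(z>140)&(z<158)
    q=Z[rk]; rng(Z,rk,nm+" rail")
    if len(q)>20:
        r=cv2.minAreaRect(q[:,:2].astype(np.float32)); print(r)
        print(cv2.fitLine(q[:,:2].astype(np.float32),cv2.DIST_HUBER,0,.01,.01).ravel())
    rk=(x>300)&(x<500)&(y>-200)&(y<150)&(z>160)&(z<175); rng(Z,rk,nm+" plate top")
```

```text
table z 0.014257961970884026 0.8930872206157119
top 5-20 1700 [ 484.1 -201.     5.3  698.1  -44.3    9.4  758.7   96.3   15.1]
top 90-130 736 [ 482.4 -254.4   91.9  701.6  -68.7  111.4  715.6  143.7  122.8]
top 140-160 117 [ 482.3 -259.5  141.8  679.5 -242.9  149.4  702.7   54.5  156.3]
top 160-185 8 [ 695.6 -145.9  162.8  699.  -140.2  168.3  715.5   43.   174.7]
top 185-205 103 [ 650.4 -178.8  188.5  717.9  -25.3  201.2  724.2   73.1  204.9]
top 205-225 423 [ 642.7 -174.2  205.7  716.6  -51.4  217.1  729.9   75.5  224.9]
top 225-240 667 [ 637.3 -177.9  225.2  720.2  -53.8  228.9  731.7   74.9  239.2]
top 240-260 115 [ 623.7 -158.2  240.1  655.3 -140.7  243.8  669.6   60.8  250.5]
top 260-290 0 
top rail 304 [ 432.9 -196.6  148.9  463.   -41.9  153.7  485.1   54.   157.3]
((460.3772888183594, -71.16361999511719), (261.73193359375, 19.971988677978516), 80.34989166259766)
[  0.2   1.  458.5 -65.1]
top plate top 5 [ 446.6 -102.9  166.4  449.1  -77.4  168.7  461.7  -64.   171.5]
scene 5-20 3200 [ 505.4 -228.9    6.5  719.2  -43.5   11.1  758.5  118.8   17. ]
scene 90-130 1720 [ 485.8 -2
[... 160 characters left out ...]
2.4 -158.   160.8  719.8 -136.2  172.2  727.2   61.7  184.3]
scene 185-205 311 [ 648.5 -174.9  185.9  730.9  -41.3  201.9  736.7   82.2  204.8]
scene 205-225 1176 [ 640.7 -175.3  205.5  731.1  -38.5  215.9  736.7   81.1  224.5]
scene 225-240 933 [ 635.3 -171.   225.3  724.1  -37.1  229.2  735.6   76.   238.7]
scene 240-260 129 [ 627.1 -156.5  240.2  637.4 -138.3  244.6  672.6   61.9  250.6]
scene 260-290 0 
scene rail 348 [ 435.8 -193.1  144.6  465.   -48.8  153.4  489.8   55.4  157.4]
((458.0674133300781, -68.71635437011719), (264.9973449707031, 23.09140968322754), 76.7789306640625)
[  0.2   1.  463.8 -62.7]
scene plate top 82 [ 455.  -110.8  160.6  460.3  -86.3  167.8  465.7  -62.1  174.8]
```

View pics/c1.png

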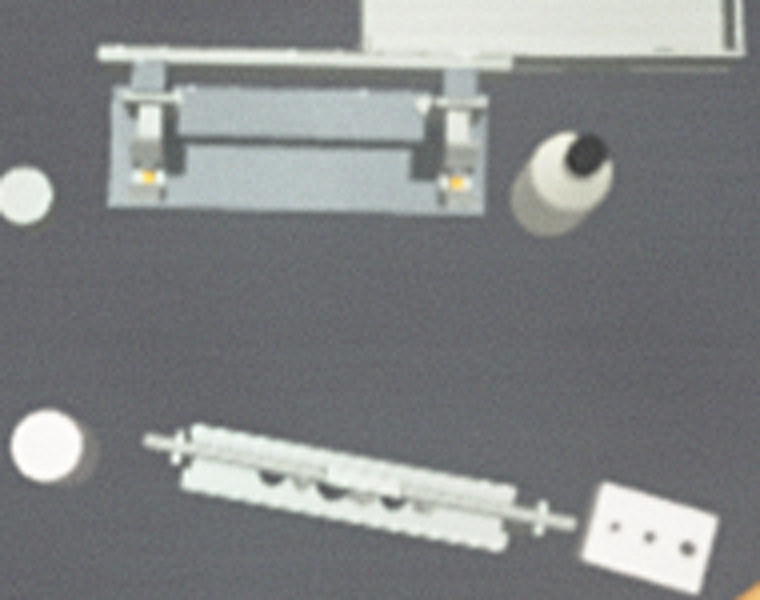

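The crop shows the brass pads at crop (148,177) and (456,184), the rail ends at (148,440) and (573,524), and the grip plate centred at about (362,478).

```bash
cat >> h.py <<'E'
def ray(name,uv,z,c=None):
    c=c or get_calibration(name)
    K=np.array([[c['fx'],0,c['cx']],[0,c['fy'],c['cy']],[0,0,1.]])
    s=cv2.undistortPoints(np.array(uv,float).reshape(-1,1,2),K,np.array([c['k1'],0,0,0,0.])).reshape(-1,2)
    D=np.c_[s,np.ones(len(s))]@R.from_euler('xyz',c['attitude']).as_matrix().T
    o=np.array(c['origin']); return o+D*((np.asarray(z)-o[2])/D[:,2])[:,None]
E
python3 - <<'E'
from h import *
np.set_printoptions(precision=1,suppress=True)
f=lambda q:np.array(q,float)/4+[190-.375,105-.375]
a=ray("top",f([(148,440),(573,524)]),[150,150]); print("rail",a,a.mean(0),np.linalg.norm(a[1]-a[0]))
for z in(200,213,225):
    b=ray("top",f([(148,177),(456,184)]),[z,z]); print("pads",z,b[:,:2].ravel(),b.mean(0),np.linalg.norm(b[1]-b[0]), np.degrees(np.arctan2(*(b[0]-b[1])[:2]*[1,1])))
print("rail dir",np.degrees(np.arctan2(*(a[0]-a[1])[:2])))
print("plate",ray("top",f([(330,470),(400,490),(362,478)]),[190]*3))
b=ray("top",f([(110,205),(486,214),(115,85)]),[10]*3);print("base",b)
c=get_calibration("wrist");print(c)
st=manip.read_state()
print(R.from_euler('xyz',st['eef_rot']).as_matrix(), R.from_euler('xyz',c['attitude']).as_matrix(), c['origin']-st['eef_pos'])
E
```

```text
rail [[ 483.6   55.7  150. ]
 [ 425.7 -232.1  150. ]] [454.6 -88.2 150. ] 293.5810045978071
pads 200 [ 654.4   52.6  648.7 -150.6] [651.6 -49.  200. ] 203.2599194527543 1.608051264957591
pads 213 [ 651.3   51.5  645.6 -148.9] [648.5 -48.7 213. ] 200.40666608683435 1.6080512649575767
pads 225 [ 648.3   50.5  642.8 -147.2] [645.5 -48.4 225. ] 197.77289374906212 1.608051264957596
rail dir 11.381707814886173
plate [[ 461.4  -66.3  190. ]
 [ 448.2 -111.7  190. ]
 [ 456.1  -87.   190. ]]
base [[ 678.4   98.6   10. ]
 [ 669.7 -199.6   10. ]
 [ 776.7   95.5   10. ]]
{'fx': 270.5021135284524, 'fy': 270.5021135284524, 'cx': 255.47082469585268, 'cy': 192.56112329617983, 'k1': -0.04148166325879951, 'origin': array([ 194.7, -518.2,  384. ]), 'attitude': array([ 2.9,  0. , -1.3])}
[[ 1.   0.2 -0. ]
 [ 0.2 -1.   0. ]
 [ 0.  -0.  -1. ]] [[ 0.2 -0.9 -0.2]
 [-1.  -0.2 -0.1]
 [-0.   0.2 -1. ]] [ 63.1  15.5 179.1]
```

>>> {"name": "jog_arm", "arguments": {"plan": [0.03,0.04,0.06,0,0,6,0.323,0.446,0.075,0,0,64.7,0.323,0.446,0.075,0,0,64.7,0.323,0.446,0.075,0,0,64.7,0.323,0.446,0.075,0,0,64.7,0.323,0.446,0.075,0,0,64.7,0.323,0.446,0.075,0,0,64.7,0.323,0.446,0.075,0,0,64.7,0.323,0.446,0.075,0,0,64.7,0.323,0.446,0.075,0,0,64.7,0.323,0.446,0.075,0,0,64.7,0.323,0.446,0.075,0,0,64.7,0.323,0.446,0.075,0,0,64.7,0.323,0.446,0.075,0,0,64.7,0.323,0.446,0.075,0,0,64.7], "claw": 0.07, "force": 60}}

```text
clock: 1.6
eef_pos: [454.2, -88.9, 280.3]
eef_rot: [-3.141, 0.0, 1.37]
wrist_force: [-0.6, 0.2, 0.1]
finger_gap: 70.2
finger_force: 0.0
```

Run:
```python
from h import *
np.set_printoptions(precision=1,suppress=True)
f=lambda q:np.array(q,float)/4+[190-.375,105-.375]
print("bottle",ray("top",f([(548,200),(588,155)]),[0,150]))
for n in("top","scene"):
    X=np.load(f"pics/{n}.npz")['X'];x,y,z=X[...,0],X[...,1],X[...,2]
    for yc in(51.5,-149):
        m=(abs(y-yc)<14)&(x>620)&(x<690)&(z>185)&(z<262)
        q=X[m]; print(n,yc,len(q))
        for lo in range(622,690,6):
            k=q[(q[:,0]>=lo)&(q[:,0]<lo+6)]
            if len(k): print(lo,len(k),np.percentile(k[:,2],[5,50,95]),end=' | ')
        print()
st=manip.read_state();print(st['clock'],st['joints'],st['eef_pos'],st['eef_rot'])
c=get_calibration("wrist");p,d,X=cloud("wrist");np.savez("pics/w1.npz",p=p,X=X);cv2.imwrite("pics/w1.png",p[...,::-1]);print(c)
import pickle;pickle.dump(c,open("pics/w1.pkl","wb"))
```

```text
bottle [[ 683.1 -251.1    0. ]
 [ 681.  -249.8  150. ]]
top 51.5 170
628 22 [239.8 242.5 243.9] | 634 13 [207.4 234.8 239.6] | 640 9 [224.7 227.8 230.7] | 646 13 [201.4 210.8 220. ] | 652 37 [198.5 222.5 235.9] | 658 26 [232.3 239.  244.1] | 664 22 [241.2 243.5 247.2] | 676 9 [203.9 216.7 218.7] | 682 16 [203.3 216.4 220. ] | 688 3 [217.  217.7 217.9] | 
top -149 184
622 17 [243.8 247.7 249.5] | 628 16 [216.9 241.1 244.8] | 634 14 [220.5 229.6 235.2] | 640 9 [210.2 212.1 221.6] | 646 39 [208.9 226.4 238.5] | 652 25 [235.2 241.2 245.8] | 658 19 [243.  248.6 251.3] | 664 2 [213.2 213.5 213.7] | 670 12 [214.5 220.2 223. ] | 676 14 [211.3 221.4 224.2] | 682 16 [211.3 220.5 223.2] | 688 1 [222.9 222.9 222.9] | 
scene 51.5 279
628 4 [242.5 242.8 243.9] | 634 52 [220.2 239.6 244.4] | 640 47 [207.3 229.8 237.2] | 646 10 [200.1 211.1 229.8] | 652 6 [198.7 205.5 210. ] | 658 46 [201.7 222.  234. ] | 664 76 [206.2 226.9 246.2] | 670 31 [216.6 241.3 247.3] | 676 7 [217.  217.5 219.1] | 
scene -149 284
622 8 [240.9 245.9 248.4] | 628 40 [235.3 243.2 249.2] | 634 56 [207.8 231.6 243.5] | 640 17 [202.8 221.6 233.8] | 646 5 [203.1 206.3 208.7] | 652 54 [204.7 226.5 238.1] | 658 60 [206.2 228.8 250.1] | 664 30 [206.  220.9 250.6] | 670 13 [203.9 215.2 222.5] | 676 1 [221.6 221.6 221.6] | 
1.6 [-0.3  0.1  1.6 -0.   1.5 -0.1] [454.2 -88.9 280.3] [-3.1  0.   1.4]
{'fx': 270.5021135284524, 'fy': 270.5021135284524, 'cx': 255.47082469585268, 'cy': 192.56112329617983, 'k1': -0.04148166325879951, 'origin': array([466.7, -24.6, 459.4]), 'attitude': array([ 2.9,  0. , -0.2])}
```

View pics/w1.png

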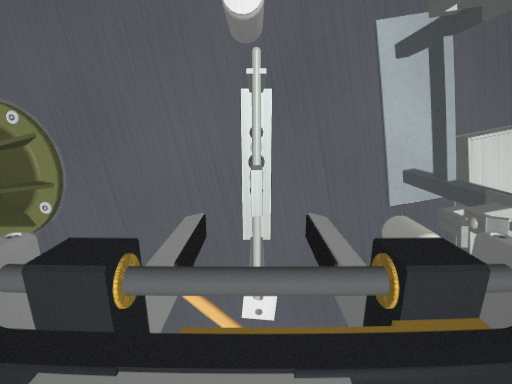

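The wrist view shows the rail upright at column 256–257, midway between the fingers (tips ~205 and 305), with the plate top at about rows 168–216 and the rail's far end at (256,50).

Run:
```python
from h import *
import pickle
np.set_printoptions(precision=1,suppress=True)
c=pickle.load(open("pics/w1.pkl","rb"));a=np.load("pics/w1.npz");X=a['X'];p=a['p']
m=(X[...,2]>178)&(X[...,2]<205)&(abs(X[...,0]-455)<40)&(abs(X[...,1]+88)<45)
v,u=np.where(m);print(len(v),v.min(),v.max(),u.min(),u.max());q=X[m];print(np.percentile(q,[3,50,97],axis=0))
uv=np.c_[u,v].astype(float)
print(ray("wrist",[(256.5,v.min()-.5),(256.5,v.max()+.5),(u.mean(),v.mean())],[190]*3,c))
m=(X[...,2]>140)&(X[...,2]<165)&(abs(X[...,0]-460)<50);v,u=np.where(m);q=X[m]
L=cv2.fitLine(np.c_[u,v].astype(np.float32),cv2.DIST_HUBER,0,.01,.01).ravel();print(L,v.min(),v.max())
e=lambda r:(L[2]+(r-L[3])*L[0]/L[1],r)
w=ray("wrist",[e(v.min()),e(200)],[150]*2,c);print(w,np.degrees(np.arctan2(*(w[0]-w[1])[:2])))
print(manip.read_state()['eef_rot'], get_calibration("wrist")["attitude"])
```

```text
577 168 216 251 262
[[ 446.7 -109.5  188. ]
 [ 455.1  -85.4  189.6]
 [ 463.3  -62.9  190.9]]
[[ 460.2  -61.   190. ]
 [ 450.  -111.4  190. ]
 [ 455.2  -85.5  190. ]]
[  0.    1.  256.1 145.7] 47 298
[[ 484.2   59.2  150. ]
 [ 451.1 -104.2  150. ]] 11.436957990733019
[-3.1  0.   1.4] [ 2.9  0.  -0.2]
```

>>> {"name": "jog_arm", "arguments": {"plan": [0.001,0.0025,-0.04,0,0,0,0.001,0.0025,-0.08,0,0,0,0.001,0.0025,-0.11,0,0,0,0.001,0.0025,-0.128,0,0,0,0.001,0.0025,-0.128,0,0,0,0.001,0.0025,-0.128,0,0,0]}}

```text
clock: 2.25
eef_pos: [455.7, -86.1, 153.2]
eef_rot: [3.141, 0.0, 1.37]
wrist_force: [0.5, -0.6, 0.2]
finger_gap: 69.8
finger_force: 0.0
```

>>> {"name": "jog_arm", "arguments": {"plan": [0,0,0,0,0,0,0,0,0,0,0,0,0,0,0,0,0,0,0,0,0,0,0,0,0,0,0,0,0,0,0,0,0,0,0,0,0,0,0,0,0,0,0,0,0,0,0,0,0,0,0,0,0,0], "claw": 0, "force": 60}}

```text
clock: 3.15
eef_pos: [455.6, -85.5, 152.4]
eef_rot: [-3.141, 0.0, 1.371]
wrist_force: [-0.1, 0.4, 1.1]
finger_gap: 11.8
finger_force: 60.0
```

>>> {"name": "jog_arm", "arguments": {"plan": [0,0,0.008,0,0,0,0,0,0.02,0,0,0,0,0,0.04,0,0,0,0,0,0.06,0,0,0,0,0,0.08,0,0,0,0,0,0.1,0,0,0,0,0,0.118,0,0,0,0,0,0.126,0,0,0,0,0,0.128,0,0,0,0,0,0.128,0,0,0,0,0,0.128,0,0,0,0,0,0.128,0,0,0]}}

```text
clock: 4.35
eef_pos: [455.5, -85.4, 279.8]
eef_rot: [-3.14, -0.0, 1.371]
wrist_force: [0.1, 0.4, -5.2]
finger_gap: 12.1
finger_force: 60.0
```

```bash
cat > s.py <<'E'
from h import *
np.set_printoptions(precision=2,suppress=True)
w=[];m=[];
for i in range(1):
    s=manip.read_state(); w.append(s['wrist_force']);m.append(s['moment'])
print(s['clock'],s['eef_pos'],np.degrees(s['eef_rot']),"F",w[0],"M",m[0],s['finger_gap'],s['finger_force'])
E
python3 - <<'E'
from s import *
p,d,X=cloud("wrist");c=get_calibration("wrist")
z=X[...,2];m=(abs(z-277)<14)&(abs(X[...,0]-460)<60)&(X[...,1]>-40)
v,u=np.where(m);print(len(v),v.min(),v.max())
q=X[m];print(np.percentile(q,[2,50,98],axis=0))
k=np.polyfit(q[:,1],q[:,2],1);print("rail z slope deg",np.degrees(np.arctan(k[0])),"z at centre",np.polyval(k,-86))
k=np.polyfit(q[:,1],q[:,0],1);print("yaw",np.degrees(np.arctan(k[0])))
E
```

```text
4.35 [455.49 -85.41 279.75] [-179.93   -0.01   78.56] F [ 0.09  0.35 -5.22] M [-0.05 -0.03 -0.03] 12.128743348226225 59.997931122779846
2916 0 160
[[461.95 -37.54 270.28]
 [474.05  15.85 281.23]
 [487.73  51.1  283.11]]
rail z slope deg -0.6371132089242166 z at centre 281.726508443932
yaw 11.186080513804733
```

>>> {"name": "jog_arm", "arguments": {"plan": [0.01,0,0,0,0,1,0.03,0,0,0,0,3,0.055,0.004,0,0,0,5,0.08,0.01,0,0,0,7,0.105,0.016,0,0,0,9,0.13,0.022,0,0,0,9.8,0.153,0.028,0,0,0,9.8,0.172,0.033,0,0,0,9.8,0.186,0.036,0,0,0,9.8,0.193,0.037,0,0,0,9.8,0.193,0.037,0,0,0,9.8,0.193,0.037,0,0,0,9.8,0.193,0.037,0,0,0,9.8]}}

```text
clock: 5.7
eef_pos: [648.3, -48.7, 280.7]
eef_rot: [3.141, 0.0, 1.542]
wrist_force: [-0.8, -0.9, -5.1]
finger_gap: 11.4
finger_force: 60.0
```

Run:
```python
from s import *
p,d,X=cloud("top");np.savez("pics/t2.npz",p=p,X=X)
i=cv2.resize(p[100:200,190:340,::-1],None,fx=5,fy=5,interpolation=cv2.INTER_CUBIC)
j=cv2.resize(camera("wrist")[0][:,:,::-1],None,fx=1,fy=1)
k=camera("scene")[0][110:310,120:340,::-1];k=cv2.resize(k,None,fx=2.7,fy=2.7)
cv2.imwrite("pics/t2.png",i);cv2.imwrite("pics/w2.png",j);cv2.imwrite("pics/s2.png",k)
```

```text
5.7 [648.31 -48.71 280.7 ] [179.99   0.    88.34] F [-0.77 -0.86 -5.09] M [ 0.01 -0.08 -0.09] 11.392634382350362 59.99797224998474
```

View pics/t2.png

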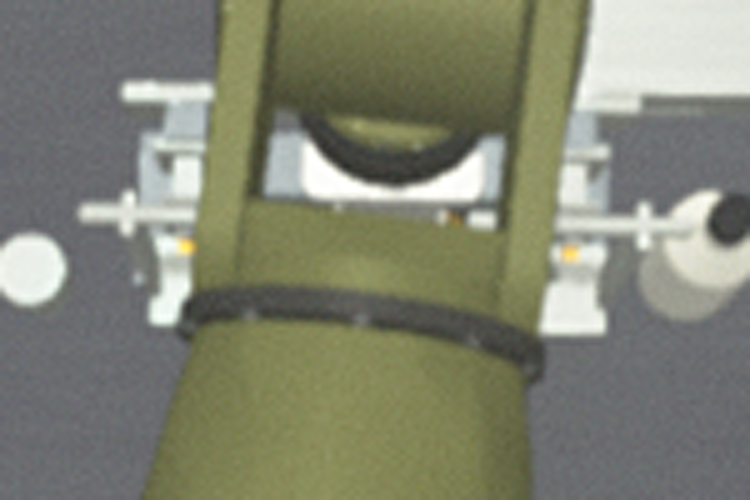

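View pics/w2.png

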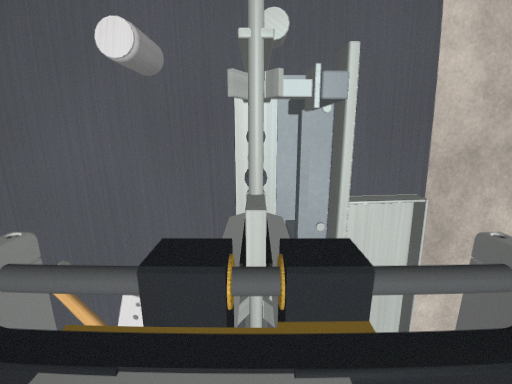

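The top view shows the rail from about (85,212) to (680,227) over the pads at (187,246) and (570,254). In the wrist view the rail (column 256) sits midway between the left hook's lips (229 and 281).

Run:
```python
from s import *
f=lambda q:np.array(q,float)/5+[190-.4,100-.4]
a=ray("top",f([(100,212),(600,224.5)]),[278]*2);b=ray("top",f([(187,246),(570,254)]),[214,219]);print(a,b)
i=cv2.imread("pics/t2.png");g=cv2.cvtColor(i,cv2.COLOR_BGR2GRAY)
for c in(100,112,590,615,625): 
    col=g[190:250,c-3:c+4].mean(1); print(c,190+np.where(col>(col.max()+col.min())/2)[0][[0,-1]])
h=cv2.cvtColor(i,cv2.COLOR_BGR2HSV);m=((h[...,0]>12)&(h[...,0]<30)&(h[...,1]>110)).astype(np.uint8)
for o in cv2.connectedComponentsWithStats(m)[2:3]: print(o)
print(cv2.connectedComponentsWithStats(m)[3])
```

```text
5.85 [648.44 -48.66 280.82] [179.97   0.    88.34] F [-1.18 -0.68 -4.97] M [-0.07 -0.11 -0.01] 11.72000446398576 59.99798655509949
[[ 652.65   87.49  278.  ]
 [ 645.21 -154.82  278.  ]] [[ 651.21   50.42  214.  ]
 [ 644.8  -147.99  219.  ]]
100 [204 221]
112 [204 221]
590 [190 249]
615 [217 232]
625 [217 232]
[[     0      0    750    500 374649]
 [   451    216     10     11     88]
 [   181    240     17     13    168]
 [   564    248     12     10     95]]
[[374.51 249.51]
 [455.77 221.01]
 [189.08 245.76]
 [569.24 252.41]]
```

>>> {"name": "jog_arm", "arguments": {"plan": [0,0,-0.006,0,0,0,0,0,-0.012,0,0,0,0,0,-0.018,0,0,0,0,0,-0.024,0,0,0,0,0,-0.03,0,0,0,0,0,-0.034,0,0,0,0,0,-0.034,0,0,0]}}

```text
clock: 6.55
eef_pos: [648.5, -48.5, 245.6]
eef_rot: [-3.14, -0.0, 1.542]
wrist_force: [-0.5, -1.3, -5.2]
finger_gap: 11.6
finger_force: 60.0
```

```bash
python3 -c "import s"
```

```text
6.55 [648.51 -48.46 245.65] [-179.94   -0.01   88.35] F [-0.54 -1.34 -5.2 ] M [ 0.01 -0.1   0.02] 11.5756691674908 59.99798119068146
```

>>> {"name": "jog_arm", "arguments": {"plan": [0,0,-0.003,0,0,0,0,0,-0.006,0,0,0,0,0,-0.009,0,0,0,0,0,-0.009,0,0,0]}}

```text
clock: 6.95
eef_pos: [648.5, -48.5, 236.9]
eef_rot: [-3.141, -0.0, 1.542]
wrist_force: [-0.3, 0.5, -4.3]
finger_gap: 11.9
finger_force: 60.0
```

```bash
python3 -c "import s"
```

```text
6.95 [648.54 -48.49 236.88] [-179.96   -0.     88.35] F [-0.32  0.52 -4.26] M [-0.   -0.09  0.02] 11.87849098082597 59.9979704618454
```

>>> {"name": "jog_arm", "arguments": {"plan": [0,0,-0.002,0,0,0,0,0,-0.004,0,0,0,0,0,-0.004,0,0,0]}}

```text
clock: 7.25
eef_pos: [648.5, -48.5, 233.2]
eef_rot: [-3.141, 0.0, 1.542]
wrist_force: [-0.2, 0.2, -4.1]
finger_gap: 11.9
finger_force: 60.0
```

```bash
python3 -c "import s"
```

```text
7.25 [648.54 -48.52 233.16] [-179.97    0.     88.35] F [-0.2   0.23 -4.12] M [-0.07  0.1  -0.02] 11.865325383548818 60.00101566314697
```

>>> {"name": "jog_arm", "arguments": {"plan": [0,0,-0.001,0,0,0,0,0,-0.002,0,0,0,0,0,-0.002,0,0,0]}}

```text
clock: 7.55
eef_pos: [648.6, -48.6, 231.5]
eef_rot: [-3.141, 0.0, 1.542]
wrist_force: [-2.1, -1.1, -3.2]
finger_gap: 11.6
finger_force: 60.0
```

```bash
python3 -c "import s"
```

```text
7.55 [648.58 -48.57 231.48] [-179.99    0.01   88.34] F [-2.08 -1.11 -3.18] M [-0.23  0.36 -0.19] 11.606347862815255 60.014410614967346
```

>>> {"name": "jog_arm", "arguments": {"plan": [0,0,-0.001,0,0,0,0,0,-0.002,0,0,0,0,0,-0.002,0,0,0]}}

```text
clock: 7.85
eef_pos: [648.4, -48.4, 229.2]
eef_rot: [-3.141, -0.0, 1.542]
wrist_force: [-5.1, -0.3, -1.5]
finger_gap: 11.6
finger_force: 60.0
```

```bash
python3 -c "import s"
```

```text
7.85 [648.4  -48.43 229.2 ] [-179.94   -0.02   88.35] F [-5.09 -0.31 -1.49] M [ 0.07  0.91 -0.12] 11.61421149674213 60.005144476890564
```

>>> {"name": "jog_arm", "arguments": {"plan": [0,0,0,-0.6,0,0,0,0,0,-1.2,0,0,0,0,-0.001,-1.2,0,0,0,0,-0.001,-1.2,0,0]}}

```text
clock: 8.25
eef_pos: [648.4, -48.3, 228.4]
eef_rot: [-3.141, 0.021, 1.542]
wrist_force: [-5.6, 0.1, -2.9]
finger_gap: 11.4
finger_force: 60.0
```

```bash
python3 -c "import s"
```

```text
8.25 [648.37 -48.27 228.37] [-179.98    1.2    88.38] F [-5.58  0.07 -2.9 ] M [0.11 1.14 0.03] 11.424986067695796 59.99919891357422
```

>>> {"name": "jog_arm", "arguments": {"plan": [0,0,0,-0.6,0,0,0,0,0,-1.2,0,0,0,0,0,-1.2,0,0]}}

```text
clock: 8.55
eef_pos: [648.4, -48.2, 228.3]
eef_rot: [3.141, 0.043, 1.543]
wrist_force: [-5.0, 0.3, -1.5]
finger_gap: 11.3
finger_force: 60.0
```

```bash
python3 -c "import s"
```

```text
8.55 [648.41 -48.24 228.31] [179.99   2.44  88.39] F [-5.    0.29 -1.53] M [-0.16  1.01 -0.02] 11.33991791055212 59.99936878681183
```

>>> {"name": "jog_arm", "arguments": {"plan": [0,0,-0.0005,-0.4,0,0,0,0,-0.001,-0.8,0,0,0,0,-0.001,-0.8,0,0]}}

```text
clock: 8.85
eef_pos: [648.4, -48.3, 227.4]
eef_rot: [3.141, 0.056, 1.543]
wrist_force: [-5.0, -0.0, -1.1]
finger_gap: 11.3
finger_force: 60.0
```

```bash
python3 -c "import s"
```

```text
8.85 [648.43 -48.27 227.37] [179.96   3.22  88.38] F [-5.01 -0.04 -1.1 ] M [-0.09  1.04  0.06] 11.341423816994848 59.99988377094269
```

>>> {"name": "jog_arm", "arguments": {"plan": [0,0,-0.0005,-0.4,0,0,0,0,-0.001,-0.8,0,0,0,0,-0.001,-0.8,0,0]}}

```text
clock: 9.15
eef_pos: [648.5, -48.1, 226.3]
eef_rot: [3.14, 0.07, 1.543]
wrist_force: [-5.5, 1.5, -1.4]
finger_gap: 11.9
finger_force: 60.0
```

```bash
python3 -c "import s"
```

```text
9.15 [648.54 -48.14 226.33] [179.92   4.    88.39] F [-5.46  1.5  -1.38] M [0.1  0.91 0.06] 11.881174047581284 60.00157177448273
```

```bash
cat > rail.py <<'E'
from s import *
import sys
# rail ends lie outside the arm: fit heights of both ends beyond the hooks, from the scene view
p,d,X=cloud("scene");x,y,z=X[...,0],X[...,1],X[...,2]
for lo,hi in((68,98),(-196,-166)):
    m=(y>lo)&(y<hi)&(abs(x-648)<14)&(z>190)&(z<245); q=X[m]
    print(lo,len(q),np.percentile(q[:,2],[10,50,75,90]),np.median(q[:,0]))
k=p[110:310,120:340,::-1];cv2.imwrite(f"pics/{sys.argv[1]}.png",cv2.resize(k,None,fx=3,fy=3,interpolation=cv2.INTER_CUBIC))
E
python3 rail.py s3
```

```text
9.15 [648.54 -48.14 226.33] [179.92   4.    88.39] F [-5.46  1.5  -1.38] M [0.1  0.91 0.06] 11.881174047581284 60.00157177448273
68 94 [197.94 216.56 219.03 220.23] 655.5769548760462
-196 123 [209.69 230.97 237.65 239.  ] 648.1837444098602
```

View pics/s3.png

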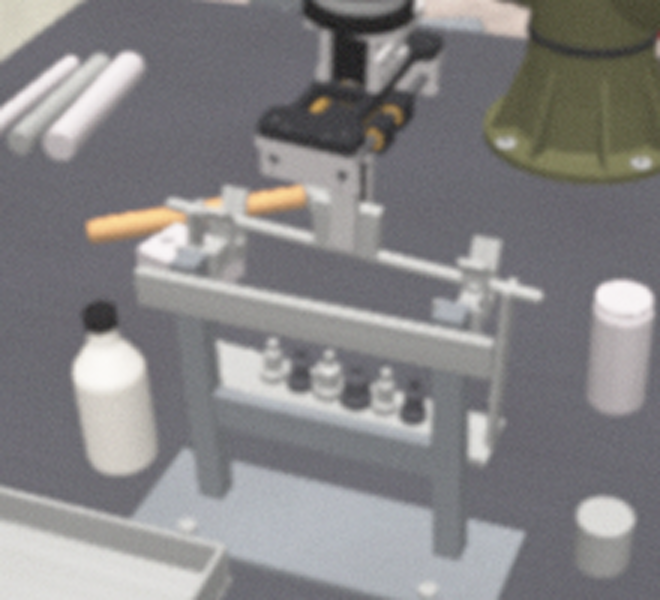

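The scene crop shows the rail tilted left end down (right end at (175,205), left end at (540,295)), turning with the gripper; the left end should be past or nearly past its catch.

>>> {"name": "jog_arm", "arguments": {"plan": [0,0,-0.001,0,0,0,0,0,-0.002,0,0,0,0,0,-0.002,0,0,0]}}

```text
clock: 9.5
eef_pos: [648.4, -48.3, 224.3]
eef_rot: [3.141, 0.069, 1.542]
wrist_force: [-7.2, 0.9, -2.0]
finger_gap: 11.8
finger_force: 60.0
```

```bash
python3 -c "import s"
```

```text
9.5 [648.38 -48.26 224.34] [179.94   3.98  88.37] F [-7.24  0.88 -2.04] M [ 0.26  1.12 -0.1 ] 11.83596103587694 59.99900758266449
```

>>> {"name": "jog_arm", "arguments": {"plan": [0,0,-0.001,0,0,0,0,0,-0.002,0,0,0,0,0,-0.002,0,0,0]}}

```text
clock: 9.8
eef_pos: [648.3, -48.3, 222.1]
eef_rot: [3.141, 0.069, 1.542]
wrist_force: [-6.8, 1.1, -2.0]
finger_gap: 11.7
finger_force: 60.0
```

```bash
python3 -c "import s"
```

```text
9.8 [648.3  -48.28 222.14] [179.97   3.97  88.36] F [-6.78  1.05 -1.95] M [ 0.33  1.23 -0.13] 11.743429325089583 59.998801946640015
```

>>> {"name": "jog_arm", "arguments": {"plan": [0,0,-0.001,0,0,0,0,0,-0.0015,0,0,0,0,0,-0.0015,0,0,0]}}

```text
clock: 10.1
eef_pos: [648.5, -48.4, 221.6]
eef_rot: [3.14, 0.069, 1.542]
wrist_force: [-8.0, 0.4, 3.7]
finger_gap: 11.8
finger_force: 60.0
```

```bash
python3 -c "import s"
```

```text
10.1 [648.5  -48.37 221.6 ] [179.89   3.97  88.35] F [-7.96  0.35  3.73] M [ 0.66  1.49 -0.  ] 11.764244402757125 60.00185966491699
```

>>> {"name": "jog_arm", "arguments": {"plan": [0,0,-0.001,0,0,0,0,0,-0.0015,0,0,0,0,0,-0.0015,0,0,0]}}

```text
clock: 10.4
eef_pos: [648.6, -48.7, 220.7]
eef_rot: [3.139, 0.07, 1.542]
wrist_force: [-8.1, -1.3, 7.4]
finger_gap: 12.1
finger_force: 60.0
```

```bash
python3 -c "import s"
```

```text
10.4 [648.63 -48.72 220.7 ] [179.84   3.99  88.33] F [-8.06 -1.27  7.39] M [0.47 1.62 0.07] 12.05148433268014 60.004974603652954
```

>>> {"name": "jog_arm", "arguments": {"plan": [0,0,-0.0007,0.4,0,0,0,0,-0.0014,0.8,0,0,0,0,-0.0014,0.8,0,0]}}

```text
clock: 10.7
eef_pos: [648.6, -48.9, 219.1]
eef_rot: [3.139, 0.056, 1.541]
wrist_force: [-8.6, -2.2, 5.2]
finger_gap: 11.7
finger_force: 60.0
```

```bash
python3 -c "import s"
```

```text
10.7 [648.61 -48.91 219.12] [179.87   3.18  88.32] F [-8.62 -2.16  5.23] M [0.43 1.53 0.04] 11.680990672367527 60.00419497489929
```

Forces stay low; continue.

>>> {"name": "jog_arm", "arguments": {"plan": [0,0,-0.0007,0.4,0,0,0,0,-0.0014,0.8,0,0,0,0,-0.0014,0.8,0,0]}}

```text
clock: 11.0
eef_pos: [648.6, -48.9, 217.6]
eef_rot: [3.14, 0.042, 1.542]
wrist_force: [-7.8, -2.4, 3.9]
finger_gap: 11.6
finger_force: 60.0
```

```bash
python3 -c "import s"
```

```text
11.0 [648.63 -48.93 217.62] [179.89   2.39  88.32] F [-7.81 -2.43  3.92] M [0.33 1.4  0.09] 11.622113247953758 60.004087686538696
```

>>> {"name": "jog_arm", "arguments": {"plan": [0,0,-0.0005,0.3,0,0,0,0,-0.001,0.6,0,0,0,0,-0.001,0.6,0,0]}}

```text
clock: 11.3
eef_pos: [648.7, -49.0, 216.7]
eef_rot: [3.14, 0.031, 1.542]
wrist_force: [-6.7, -2.4, 5.0]
finger_gap: 11.7
finger_force: 60.0
```

```bash
python3 -c "import s"
```

```text
11.3 [648.66 -48.97 216.67] [179.9    1.8   88.33] F [-6.72 -2.45  4.99] M [0.16 1.45 0.05] 11.721072924675077 60.00400006771088
```

>>> {"name": "jog_arm", "arguments": {"plan": [0,0,-0.0005,0.3,0,0,0,0,-0.001,0.6,0,0,0,0,-0.001,0.6,0,0]}}

```text
clock: 11.6
eef_pos: [648.7, -48.8, 216.6]
eef_rot: [3.139, 0.022, 1.542]
wrist_force: [-9.7, 0.2, 10.5]
finger_gap: 11.6
finger_force: 60.0
```

```bash
python3 -c "import s"
```

```text
11.6 [648.74 -48.81 216.59] [179.87   1.24  88.36] F [-9.67  0.21 10.48] M [-0.65  1.94  0.07] 11.597445303484678 60.00602960586548
```

>>> {"name": "jog_arm", "arguments": {"plan": [0,0,-0.0005,0.3,0,0,0,0,-0.001,0.6,0,0,0,0,-0.001,0.6,0,0]}}

```text
clock: 11.9
eef_pos: [648.8, -48.4, 216.4]
eef_rot: [3.139, 0.011, 1.542]
wrist_force: [-12.0, 3.0, 16.3]
finger_gap: 11.9
finger_force: 60.0
```

```bash
python3 rail.py s4
```

```text
11.9 [648.83 -48.44 216.42] [179.83   0.62  88.38] F [-12.     3.05  16.28] M [-0.34  2.35 -0.02] 11.867256962007477 60.00856161117554
68 86 [196.65 214.15 216.34 217.23] 654.9913213278419
-196 79 [207.06 219.17 221.19 222.33] 648.261688048145
```

Both ends met a rigid stop and the force is 16 N, so I'll ease off and centre in x.

>>> {"name": "jog_arm", "arguments": {"plan": [-0.0005,0,0.001,0,0,0,-0.001,0,0.002,0,0,0,-0.001,0,0.002,0,0,0]}}

```text
clock: 12.25
eef_pos: [648.3, -48.5, 216.7]
eef_rot: [3.139, 0.011, 1.542]
wrist_force: [0.7, 2.0, 6.4]
finger_gap: 11.5
finger_force: 60.0
```

```bash
python3 -c "import s"
```

```text
12.25 [648.34 -48.48 216.72] [179.83   0.62  88.37] F [0.69 2.03 6.45] M [-0.25 -0.04  0.04] 11.504433184731823 60.00364422798157
```

>>> {"name": "jog_arm", "arguments": {"plan": [0,0,0,-0.4,0,0,0,0,-0.0005,-0.8,0,0,0,0,-0.0005,-0.8,0,0]}}

```text
clock: 12.55
eef_pos: [648.3, -48.7, 216.5]
eef_rot: [3.138, 0.025, 1.542]
wrist_force: [-0.7, -1.0, 8.3]
finger_gap: 11.6
finger_force: 60.0
```

```bash
python3 rail.py s5
```

```text
12.55 [648.33 -48.73 216.52] [179.79   1.41  88.33] F [-0.72 -1.03  8.31] M [0.31 0.12 0.15] 11.608385628375869 60.00431835651398
68 85 [197.68 214.81 216.66 217.58] 655.047076020862
-196 81 [206.17 219.51 221.8  222.83] 647.5010675824831
```

>>> {"name": "jog_arm", "arguments": {"plan": [0,0,0,-0.4,0,0,0,0,-0.0005,-0.8,0,0,0,0,-0.0005,-0.8,0,0]}}

```text
clock: 12.9
eef_pos: [648.3, -49.1, 216.4]
eef_rot: [3.137, 0.039, 1.541]
wrist_force: [-2.4, -4.0, 11.9]
finger_gap: 11.6
finger_force: 60.0
```

```bash
python3 rail.py s6
```

```text
12.9 [648.34 -49.11 216.41] [179.75   2.25  88.31] F [-2.36 -4.   11.87] M [-0.1   0.35  0.11] 11.631326604660735 60.00582754611969
68 85 [197.3  215.19 216.18 217.11] 655.0103071724861
-196 78 [207.51 219.49 221.73 222.7 ] 647.7571396142446
```

>>> {"name": "jog_arm", "arguments": {"plan": [0,0,0.0005,0.5,0,0,0,0,0.001,1.0,0,0,0,0,0.0015,1.0,0,0,0,0,0.0015,1.0,0,0]}}

```text
clock: 13.35
eef_pos: [648.2, -48.8, 216.6]
eef_rot: [3.139, 0.022, 1.542]
wrist_force: [3.5, -0.7, 4.4]
finger_gap: 11.7
finger_force: 60.0
```

```bash
python3 rail.py s7
python3 - <<'E'
from h import *
p,d,X=cloud("wrist");x,y,z=X[...,0],X[...,1],X[...,2]
for n,m in(("railtop",(abs(x-652)<4)&(y>20)&(y<35)&(z>190)),("railtop out",(abs(x-652)<4)&(y>66)&(y<80)&(z>190)),("frontlip",(abs(x-633)<4)&(abs(y-51)<8)&(z>190)),("rearlip",(abs(x-667)<4)&(abs(y-51)<8)&(z>190))):
    q=z[m]; print(n,len(q),np.percentile(q,[50,90,97]) if len(q) else '')
E
```

```text
13.35 [648.24 -48.76 216.61] [179.86   1.24  88.35] F [ 3.5  -0.71  4.45] M [-0.86 -0.81  0.14] 11.746904440264712 60.0023889541626
68 95 [198.05 214.67 216.89 217.83] 654.8540530373344
-196 78 [207.1  219.59 221.55 222.96] 647.4848958809769
railtop 257 [217.24264304 218.4538061  218.88926684]
railtop out 332 [216.65777287 217.737604   218.11899946]
frontlip 511 [242.38363566 243.92260716 244.55264357]
rearlip 555 [244.02428377 246.00278462 246.52883225]
```

One more firm press biased to the left, checking for any movement.

>>> {"name": "jog_arm", "arguments": {"plan": [0,0,-0.001,-1,0,0,0,0,-0.0018,-1.4,0,0,0,0,-0.0022,-1.4,0,0]}}

```text
clock: 13.75
eef_pos: [648.3, -49.2, 216.2]
eef_rot: [3.137, 0.047, 1.541]
wrist_force: [-1.3, -5.6, 19.4]
finger_gap: 11.4
finger_force: 60.0
```

```bash
python3 rail.py s8
python3 - <<'E'
from h import *
p,d,X=cloud("wrist");x,y,z=X[...,0],X[...,1],X[...,2]
for n,m in(("railtop",(abs(x-652)<4)&(y>20)&(y<35)&(z>190)),("railtop out",(abs(x-652)<4)&(y>66)&(y<80)&(z>190)),("frontlip",(abs(x-633)<4)&(abs(y-51)<8)&(z>190)),("rearlip",(abs(x-667)<4)&(abs(y-51)<8)&(z>190))):
    q=z[m]; print(n,len(q),np.percentile(q,[50,90,97]) if len(q) else '')
E
```

```text
13.75 [648.27 -49.17 216.18] [179.73   2.67  88.31] F [-1.28 -5.61 19.39] M [-0.38  0.29  0.08] 11.436565721958013 60.0088906288147
68 84 [199.41 214.67 216.42 217.1 ] 654.8514289514287
-196 82 [206.43 219.53 222.09 222.97] 647.748895907898
railtop 265 [216.72923479 217.75127137 218.18366234]
railtop out 350 [215.9210654  217.00266013 217.55168735]
frontlip 528 [242.40887691 244.0226024  244.64332179]
rearlip 563 [244.21519704 245.97245545 246.6157937 ]
```

>>> {"name": "jog_arm", "arguments": {"plan": [0,0,0.001,0.2,0,0,0,0,0.002,0.2,0,0,0,0,0.0022,0.2,0,0,0,0,0.0022,0.2,0,0]}}

```text
clock: 14.25
eef_pos: [648.1, -49.0, 216.4]
eef_rot: [3.139, 0.043, 1.541]
wrist_force: [3.4, -5.2, 5.1]
finger_gap: 11.7
finger_force: 60.0
```

```bash
cat > wl.py <<'E'
from h import *
p,d,X=cloud("wrist");x,y,z=X[...,0],X[...,1],X[...,2]
for n,m in(("railtop",(abs(x-652)<4)&(y>20)&(y<35)&(z>190)),("railtop out",(abs(x-652)<4)&(y>66)&(y<80)&(z>190)),("rearlip",(abs(x-667)<4)&(abs(y-51)<8)&(z>190))):
    q=z[m]; print(n,len(q),np.percentile(q,[50,90,97]) if len(q) else '')
E
python3 rail.py s9;python3 wl.py
```

```text
14.25 [648.05 -49.05 216.4 ] [179.86   2.44  88.32] F [ 3.42 -5.15  5.13] M [-0.78 -0.82  0.07] 11.686214275023188 60.00172197818756
68 87 [198.65 214.5  216.32 217.54] 655.5491009351363
-196 79 [208.2  219.56 222.01 223.2 ] 647.1908493029256
railtop 269 [216.98058837 218.06954997 218.46615971]
railtop out 336 [216.31942749 217.41896291 218.00239044]
rearlip 566 [244.11522475 245.87715444 246.54647125]
```

>>> {"name": "jog_arm", "arguments": {"plan": [0.0003,-0.0005,0.0005,0,0,0,0.0005,-0.0008,0.0008,0,0,0,0.0005,-0.0008,0.0008,0,0,0]}}

```text
clock: 14.65
eef_pos: [648.1, -49.1, 216.4]
eef_rot: [3.141, 0.042, 1.542]
wrist_force: [2.7, 0.5, -0.6]
finger_gap: 11.5
finger_force: 60.0
```

```bash
python3 -c "import s"; python3 wl.py
```

```text
14.65 [648.06 -49.1  216.45] [179.98   2.38  88.36] F [ 2.73  0.45 -0.58] M [-0.1  -0.53 -0.05] 11.54025519923341 60.00000536441803
railtop 266 [217.09662894 218.1908633  218.55344923]
railtop out 344 [216.2451415  217.35891607 217.84474965]
rearlip 567 [243.98759482 245.90695553 246.72973477]
```

Forces are near zero while the rack stays put, and both ends are home. Opening.

>>> {"name": "jog_arm", "arguments": {"plan": [0,0,0,0,0,0,0,0,0,0,0,0,0,0,0,0,0,0,0,0,0,0,0,0,0,0,0,0,0,0,0,0,0,0,0,0], "claw": 0.045}}

```text
clock: 15.3
eef_pos: [648.2, -49.3, 216.9]
eef_rot: [3.14, 0.042, 1.542]
wrist_force: [-0.1, -0.9, 0.5]
finger_gap: 45.1
finger_force: 0.0
```

```bash
python3 rail.py s10; python3 wl.py
```

```text
15.3 [648.17 -49.29 216.94] [179.93   2.4   88.35] F [-0.11 -0.91  0.47] M [-0.11 -0.11  0.01] 45.135186242540065 0.0
68 91 [198.76 215.   216.66 217.43] 655.4436262689478
-196 80 [206.85 219.32 221.67 222.83] 647.2497675509662
railtop 273 [217.02479207 218.1210804  218.51613987]
railtop out 338 [216.38738672 217.49305154 217.84731571]
rearlip 555 [244.07574279 246.04306286 246.63427155]
```

Rail heights are unchanged after release. I'll retreat upward and check.

>>> {"name": "jog_arm", "arguments": {"plan": [0,0,0.01,0,0,0,0,0,0.03,0,0,0,0,0,0.06,0,0,0,0,0,0.09,0,0,0,0,0,0.12,0,0,0,-0.04,0,0.14,0,0,0,-0.09,0,0.14,0,0,0,-0.14,0,0.14,0,0,0,-0.19,0,0.14,0,0,0,-0.22,0,0.14,0,0,0,-0.22,0,0.14,0,0,0,-0.22,0,0.14,0,0,0]}}

```text
clock: 16.6
eef_pos: [428.2, -49.3, 358.1]
eef_rot: [3.138, 0.042, 1.542]
wrist_force: [-0.2, -0.4, -0.1]
finger_gap: 44.7
finger_force: 0.0
```

```bash
python3 rail.py s11
python3 - <<'E'
from h import *
p=camera("top")[0];cv2.imwrite("pics/t3.png",cv2.resize(p[100:260,180:380,::-1],None,fx=3.5,fy=3.5,interpolation=cv2.INTER_CUBIC))
X=cloud("wrist")[2];x,y,z=X[...,0],X[...,1],X[...,2]
for yc in(26,75,-123,-172):
    m=(abs(y-yc)<8)&(abs(x-648)<12)&(z>195)&(z<235);q=z[m];print(yc,len(q),np.percentile(q,[50,90,97]) if len(q) else '')
a=cv2.imread("pics/s11.png");cv2.imwrite("pics/f.png",cv2.resize(a,(660,600)))
E
```

```text
16.6 [428.23 -49.33 358.11] [179.81   2.41  88.33] F [-0.15 -0.37 -0.1 ] M [-0.06 -0.11 -0.04] 44.700854642792656 0.0
68 95 [195.7  214.43 216.79 217.91] 655.2092596373866
-196 83 [207.77 219.78 221.63 222.64] 646.0466605590582
26 142 [216.63109281 218.02471735 218.34120248]
75 281 [215.20140326 216.98207656 217.59559027]
-123 109 [219.25879439 220.75024772 220.96055565]
-172 0
```

View pics/s11.png

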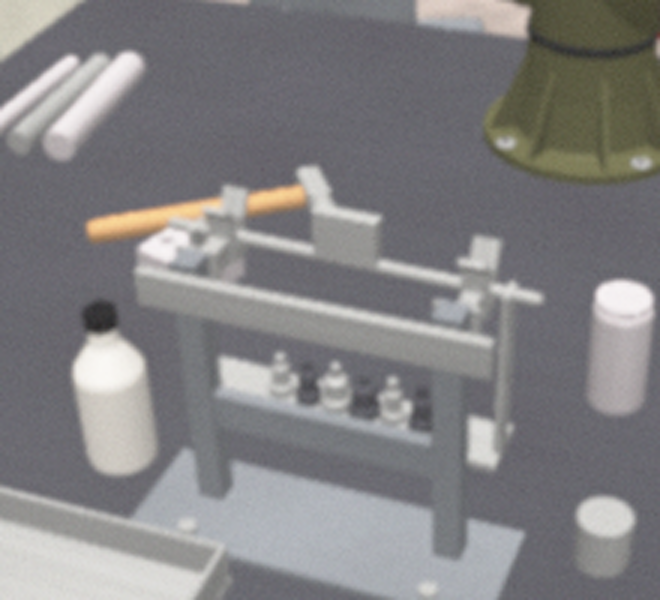

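View pics/t3.png

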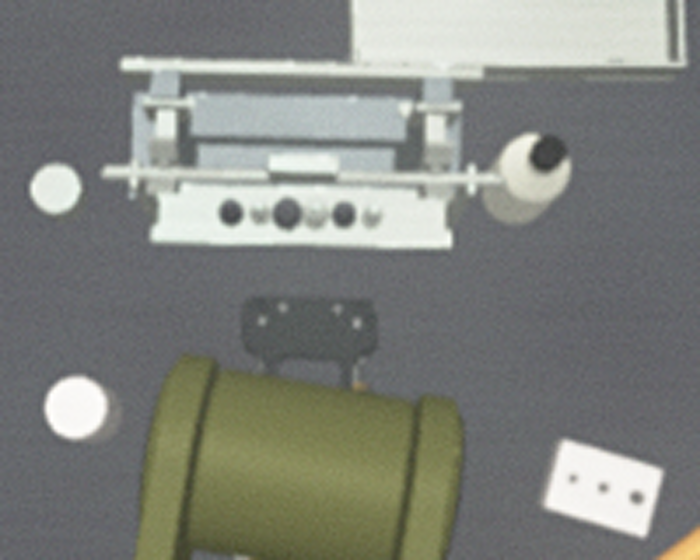

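The scene crop shows the rail seated in both hooks with the arm clear, left end at (540,297) and right end at (175,222). The top crop shows the rack hanging at row 172 and the bystanders where they were.

```bash
python3 -c "
from cell import manip; print(manip.sign_off())"
```

```text
the job is handed in; nothing more can be done
None
```

The rack hangs in both hooks with each end pressed past its catch. Both ends met a rigid stop, and the rail height did not change after release. The highest push I read on the stand was about 25 N. The arm is clear, the bystanders in view had not moved, and I handed the job in at about 17 s. I had no direct reading of the seat pads, so "home" rests on force and camera measurements.

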